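Emboss a book in the guarded desk press

ROBOT

A 6-joint arm with a two-finger parallel gripper is mounted at the origin on the work surface. World frame = base frame: x ahead of the robot, y to its left, z up, the work surface at z = 0. Lengths are in mm, angles in rad, forces in N, time in s.
With the tool pointing down it reaches from about 275 to 975 mm from the base axis. Payload 8.4 kg.
Tool frame: the origin (TCP) lies at the very end of the fingers, on their centre line; the grasp point (between the pads) lies 19 mm behind it; z points along the fingers, y is the direction in which the jaws open and shut (so a half turn about z gives the same grasp; the last joint's range is limited). The gripper opens to 92 mm and grips with 3 to 60 N. Pads are 20 mm wide; open, the fingers measure 128 mm over their backs; the gripper's body (75 mm by 189 mm) begins 69 mm behind the grasp point.
Start: joints at [-0.002, 0.353, 1.633, -0, 1.155, -0.002], TCP at [625.002, -0, 214.583] pointing down, gripper open.
Joint ranges: [-2.63, 2.63], [-0.92, 2.1], [0.06, 2.66], [-1.3, 4.44], [0, 2.69], [-3.02, 3.02]. Speed limits (rad/s): [2.22, 2.22, 2.79, 3.14, 3.14, 3.14].

INTERFACE

Orientations are given as a unit quaternion [w, x, y, z].
In Python, from bench import r gives the robot as it stands.
- The arm moves only by the tool servo_tool, never from a script. Its argument "rows" is text: rows parted by semicolons, each of 7 numbers parted by spaces: the opening, from -1 (shut) to 1 (fully open), then the shift along the tool's x, y, z scaled (see below), then the turn, a rotation vector about the tool's x, y, z scaled (see below). A call has 1 to 8 rows; each row is the pose to reach, as a shift and turn from the pose commanded when the call began, along the tool's axes at that moment; what a row does not reach only later rows make up. The controller multiplies each number of a shift by 0.12 m and each number of a turn by pi/4 rad. A row lasts 1/10 s, in which the tool goes at most 50 mm and 8.59 degrees, less where a joint would pass 70% of its speed; a pose out of reach is approached as far as the arm can. A call with a number of a shift or a turn outside -1 to 1 is refused whole. A call with a gripper value outside its range is refused whole. The fingers move at their own pace and stop on an object; "force" is the grip in N (left out, the last holds). Time passes only in rows, so rows that repeat a pose let the fingers close. It gives the time, the measured TCP pose, the force and the opening at its end, in the units of the state.
- r.get_state(): the state, without advancing time (a new reading comes with each control period).
- r.camera(name): name is "scene" or "side" or "wrist"; returns a dict with "pixels" (480x640x3 uint8, red, green, blue), "depth" (480x640 float32, mm along the optical axis (not along the pixel's ray), 0 where there is no reading), "K" (3x3 intrinsics, pixels), "k1" (the pictures are not rectified: a ray, as slopes to the right and down, at radius r is drawn at 1 + k1 r^2 times it, then the intrinsics apply), "camera_from_world" (4x4, takes a point from world to camera coordinates). Camera axes: x right, y up, looking along -z (the intrinsics and any distortion apply to the point x, -y, -z); pixel columns grow to the right and rows downward; lengths in mm; the calibration is good to about 2 mm. A picture is of the moment at which its call begins.
- r.close_job(): hands the job in, once; it reports no verdict.
The state is a dict: "clock": time; "q": joint angles; "dq": joint speeds; "joint_efforts": joint torques, N m; "tcp_pos": TCP position; "ee_rot": TCP orientation; "contact_force": force on the tool from outside, world axes, zero at the start; "wrist_torque": the same for the moment, N m; "width": opening from 0.0 (shut) to 1.0 (fully open).
Only numpy, scipy, OpenCV 4.12 (cv2) and the standard library are available. Lean on these libraries where they do the work, as an engineer would, in place of code of your own. Each camera call takes 0.05 s, during which the arm holds its last target. There are 200 camera calls.

TASK

On the reading desk a book lies in the channel of a small embossing press. Without picking anything up, push the book along the channel until its end is right against the stop under the guard; then reach through the window of the sloping guard with the fingers, press the lever pad right down, keep it down for about a second, and come back out so that the lever springs up again. Do not touch the guard at any time, and leave everything else on the desk where it is.

Things in the scene. Friction and masses are not known exactly. Their poses are not given: they have to be found in the camera images.
- station: Embossing press fixed to the desk, on a grey bed 170 x 380 mm, 8 mm thick. Origin on the desk top straight below the window's centre; x towards its back (the guard rises that way), y along the channel away from the stop, z up. Bed: x -85 to 85, y -75 to 305 mm. Two guide rails, inner faces at x = -63 and 63 mm, 20 mm above the desk, y -60 to 300 mm, form the channel.
- stop (a point): Middle of the face of the steel stop block across the channel, at press x = 0, y = -30 mm; the block is 34 mm high above the desk. The book goes towards -y of the press until its end meets this face; its centre is then 95 mm from it (press y = 65 mm).
- guard: Grey steel guard, not to be touched. Origin: centre of its window, 125 mm above the desk. x runs up the slope (0.35 rad, rising to the press's back), y as the press's, z = panel normal, up and to the front. Panel 160 x 150 x 5 mm, window 104 (x) x 96 (y) mm. 40 mm skirts hang from its y edges; four 10 mm corner posts stand outside the channel; the book passes between them.
- lever_pad (a point): Centre of the upper face of the lever's black pad, 46 (along slope) x 44 (y) x 12 mm. At rest it lies 12 mm below the panel's upper face, parallel to it, under the window's middle. The hinge is 66 mm up the slope from here, so the pad swings down away from the window, about 26 mm at this point when right down.
- lever (a joint): Lever angle in rad: 0 up at rest, 0.40 right down on its end stop. A spring returns it; at the pad it takes about 3 N to start and 8 N to press right down.
- book_mid (a point): Centre (half-way up) of the dark hardback, 120 (x) x 190 (y) x 28 mm, 0.3 to 0.6 kg, loose and flat on the bed in the channel, 3 mm play each side, axes as the press's. It starts 60 to 110 mm short of the stop. Push at its free end, 95 mm from here towards +y of the press; when home that end is still 85 mm clear of the guard.
- mug: Bystander: white mug, 80 mm across, 90 mm high, origin under its centre.
- stamp: Bystander: wooden hand stamp standing upright, 44 mm across, 76 mm high, origin under its centre.
- pencil: Bystander: pencil lying flat, 180 mm long along its x, 8 mm thick, origin under its middle.
- jar: Bystander: small glass jar, 54 mm across, 60 mm high, origin under its centre.
- platebox: Bystander: cardboard box 70 x 100 x 30 mm, origin under its centre.
- spectacles: Bystander: folded reading glasses, about 20 x 122 x 42 mm, origin under the lens rims' middle.
- paperback: Bystander: red book lying flat, 110 x 180 x 22 mm, origin under its centre.
There are look-alikes about, which are no part of the job. Of the things like the part that bears book_mid, leave any that is orange; of the rest the smaller one is meant.

How it is judged (in metres and radians):
On the way, in this order (a step that is already met when the one before it is completed fails the run):
1. the book is pushed home against the stop (y of book_mid in the frame of station below 0.07 m), for 0.2 s.
2. with the book home, the lever is pressed right down and kept down (y of book_mid in the frame of station below 0.07 m and value of joint lever above 0.34 rad), for 0.6 s.
At the end, for the whole second after the job is handed in: The book's end is within 5 mm of the stop and the book lies flat, and the lever has sprung back up (below 0.06 rad), after having been held down (above 0.34 of 0.40 rad) for at least 0.6 s with the book home (y of book_mid in the frame of station below 0.07 m and height (world z) of book_mid below 0.026 m and value of joint lever below 0.06 rad); the robot touches nothing.
It fails at once if the robot touches the guard (contact force between any of the fingers, the arm and guard above 0.2 N).
It fails at once if the book is lifted or tipped (height (world z) of book_mid above 0.034 m or angle between book_mid's own z axis and vertical above 0.15 rad).
It fails at once if something else on the desk is moved by more than 15 mm (distance of any of mug, stamp, pencil, jar, platebox, spectacles, paperback from where it was at the start of the episode above 0.015 m).
It also fails if it takes over 51 s, if anything falls off the work surface, if the arm or the gripper's body presses on something with over 40 N, if the wrist force passes 120 N, or if a joint passes its speed limit or range.

## Working session

There is one attempt and no reset: what is moved stays moved. The work goes in short steps, Python scripts to look and compute and a tool call to move; the robot and the scene stay as the last step left them, time stands still between calls to the robot, and variables do not carry over. Pictures are saved under pics/ and viewed, about 8 in all and at most 12, crops included, and the job is handed in when it is done.

Besides the shell and the picture viewer there is one more tool, called after "Call:" as name(argument=value, ...) on one line, values as JSON. servo_tool: Moves the arm, as the interface text tells. Its arguments: {"type":"object","properties":{"rows":{"type":"string"},"force":{"type":"number"}},"required":["rows"]}

```bash
mkdir -p pics; ls; cat > h.py <<'E'
import numpy as np, cv2
from bench import r
def cam(n):
    c=r.camera(n); np.savez(f'{n}.npz',**c); return c
def load(n): return np.load(f'{n}.npz')
def w(c,u,v,d=None,z=None):
    K=c['K'];k=float(c['k1'])
    x=(u-K[0,2])/K[0,0];y=(v-K[1,2])/K[1,1];a,b=x,y
    for _ in range(20):
        s=1+k*(a*a+b*b);a,b=x/s,y/s
    T=np.linalg.inv(c['camera_from_world']);ray=T[:3,:3]@np.array([a,-b,-1.]);o=T[:3,3]
    if z is not None: return o+ray*(z-o[2])/ray[2]
    if d is None: d=float(np.median(c['depth'][int(v)-1:int(v)+2,int(u)-1:int(u)+2]))
    return o+ray*d
def cloud(c):
    v,u=np.mgrid[0:480,0:640].astype(float);K=c['K'];k=float(c['k1'])
    x=(u-K[0,2])/K[0,0];y=(v-K[1,2])/K[1,1];a,b=x,y
    for _ in range(20):
        s=1+k*(a*a+b*b);a,b=x/s,y/s
    T=np.linalg.inv(c['camera_from_world']);d=c['depth'].astype(float)
    return np.stack([a,-b,-np.ones_like(a)],-1)*d[...,None]@T[:3,:3].T+T[:3,3]
def save(c,n,box=None,f=1):
    im=c['pixels'][...,::-1]
    if box: im=im[box[1]:box[3],box[0]:box[2]]
    cv2.imwrite(f'pics/{n}.png',cv2.resize(im,None,fx=f,fy=f,interpolation=cv2.INTER_CUBIC))
E
python3 - <<'E'
from h import *
for n in('scene','side'): save(cam(n),n+'1')
print(r.get_state())
E
```

```text
pics
{'clock': 0.1, 'q': array([-2.37744367e-03,  3.53607301e-01,  1.63402063e+00, -7.55845106e-06,
        1.15520306e+00, -2.38333617e-03]), 'dq': array([-0.00033491, -0.0012198 , -0.00304704,  0.00277281,  0.00055466,
        0.0015057 ]), 'joint_efforts': array([-8.71753400e-04, -5.94903338e+01, -3.34933627e+01,  6.98069832e-02,
        1.83198228e-02, -2.35421521e-05]), 'tcp_pos': array([6.24572358e+02, 1.26305805e-02, 2.13937769e+02]), 'ee_rot': array([-4.36420371e-04,  7.07103482e-01,  7.07109809e-01, -4.39224348e-04]), 'contact_force': array([-0.59565878, -0.62727352, -0.68385607]), 'wrist_torque': array([-0.00147773, -0.03327809, -0.01483194]), 'width': 0.9979040696464901}
```

View pics/scene1.png

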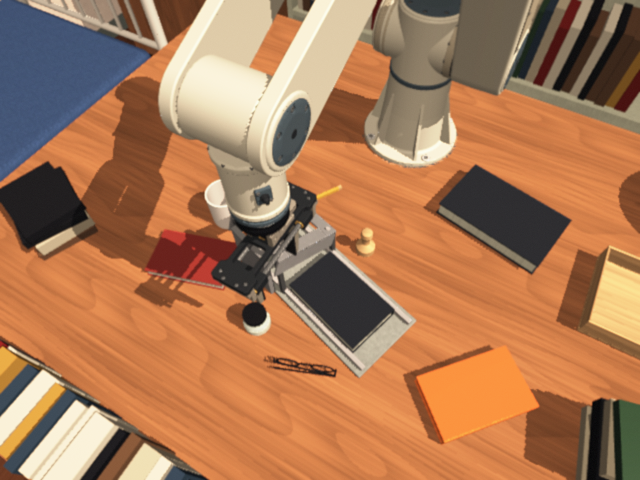

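View pics/side1.png

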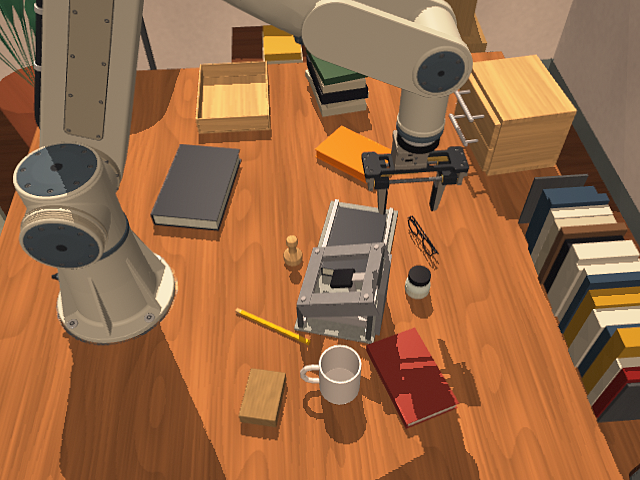

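Candidates for the book: dark book in the channel (scene 340,298); bigger black book on the desk (scene 505,215); orange book (475,393); black books stack (45,210). The channel one fits: it is on the bed, dark and smaller. Close crop and measurement next.

```bash
python3 - <<'E'
from h import *
a=load('scene');b=load('side')
ims=[]
for c,box in((a,(230,190,430,390)),(b,(270,180,470,380))):
    im=c['pixels'][box[1]:box[3],box[0]:box[2],::-1]; ims.append(cv2.resize(im,(400,400),interpolation=cv2.INTER_CUBIC))
cv2.imwrite('pics/crop2.png',np.hstack(ims))
for n,c in(('scene',a),('side',b)):
    P=cloud(c);x=c['pixels'].astype(int).sum(-1)
    T=np.linalg.inv(c['camera_from_world']);print(n,T[:3,3].round(0))
    if n=='scene':
        m=np.zeros((480,640),bool);m[240:360,270:400]=1
    else: m=np.zeros((480,640),bool);m[195:250,320:400]=1
    for nm,lo,hi,mm in(('booktop',31,41,x<220),('rail',16,24,x>220),('bed',4,12,x>220)):
        s=m&mm&(P[...,2]>lo)&(P[...,2]<hi)
        p=P[s]; 
        if len(p)>20: print(nm,len(p),p[:,2].mean().round(1),cv2.boxPoints(cv2.minAreaRect(p[:,:2].astype(np.float32))).round(0).tolist(),cv2.minAreaRect(p[:,:2].astype(np.float32)))
for u,v in((412,321),(361,373)): print(w(a,u,v,z=8))
E
```

```text
scene [882. 253. 889.]
booktop 4818 34.9 [[438.0, 3.0], [676.0, -77.0], [739.0, 111.0], [501.0, 191.0]] ((588.4837036132812, 56.819786071777344), (198.3890380859375, 251.7064971923828), 71.47128295898438)
rail 1033 19.1 [[347.0, -32.0], [582.0, -92.0], [648.0, 164.0], [413.0, 224.0]] ((497.644287109375, 66.20115661621094), (264.3405456542969, 242.4729766845703), 75.67144775390625)
bed 2687 7.1 [[348.0, 121.0], [479.0, -131.0], [719.0, -7.0], [588.0, 245.0]] ((533.451904296875, 57.16065979003906), (270.065185546875, 284.3147277832031), 27.387062072753906)
side [ 396. -791. 1084.]
rail 301 21.1 [[458.0, 78.0], [599.0, 36.0], [643.0, 185.0], [502.0, 226.0]] ((550.3629150390625, 131.32130432128906), (154.79563903808594, 146.68380737304688), 73.65430450439453)
bed 729 7.8 [[452.0, 81.0], [651.0, 62.0], [668.0, 242.0], [469.0, 261.0]] ((559.9905395507812, 161.37353515625), (180.8927764892578, 199.48126220703125), 84.4840087890625)
[501.86725352 228.38077217   8.        ]
[647.55411049 185.677214     8.        ]
```

View pics/crop2.png

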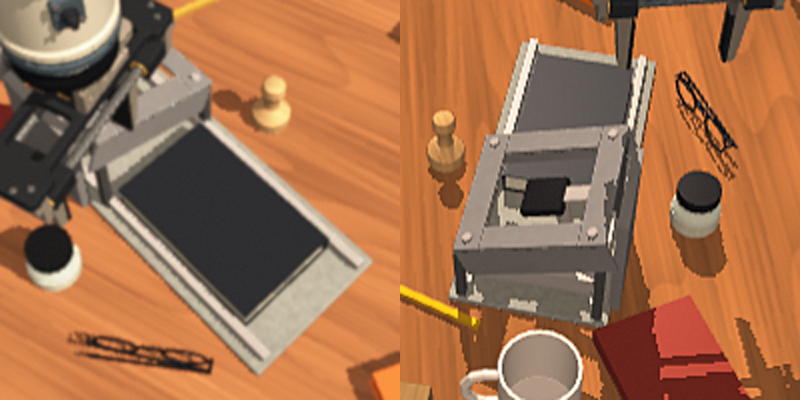

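```bash
cat > fit.py <<'E'
from h import *
from scipy.optimize import least_squares
def R(a): return np.array([[np.cos(a),-np.sin(a),0],[np.sin(a),np.cos(a),0],[0,0,1]])
def proj(c,p):
    q=c['camera_from_world']@np.append(p,1);x,y=q[0]/-q[2],-q[1]/-q[2]
    s=1+float(c['k1'])*(x*x+y*y);K=c['K'];return np.array([K[0,0]*x*s+K[0,2],K[1,1]*y*s+K[1,2]])
ca,sa=np.cos(.35),np.sin(.35)
def G(x,y,z): return np.array([x*ca-z*sa,y,125+x*sa+z*ca])
E
python3 - <<'E'
from fit import *
a=load('scene');b=load('side')
S=[(85,305,8,362,376.5,0),(-85,305,8,415.5,321,0),(-60,95,36,393.5,312.5,1),(60,95,36,353.5,346.5,1),(60,-95,36,291,282.5,1),(-60,-95,36,332.5,251.5,1)]
D=[(-85,-75,8,296,327.5,0),(85,-75,8,372.5,341.5,0),(-85,305,8,332.5,200,0),(85,305,8,397.5,210,0)]
for x,y,u,v in((-52,48,502,143),(52,48,601,137),(-52,-48,487,235),(52,-48,596,228)): D.append((*G(x,y,2.5),270+(u-400)/2,180+v/2,0))
D.append((*G(0,0,-9.5),343,277.5,0))
def f(p,full=True):
    o=[]
    for c,L in((a,S),(b,D)):
        for x,y,z,u,v,k in L:
            q=R(p[2])@np.array([x,y+k*p[3],z])+[p[0],p[1],0]
            o.append(proj(c,q)-[u,v])
    return np.array(o).ravel()
s=least_squares(f,[500,-60,-.25,150],loss='soft_l1',x_scale=[10,10,.1,10]);print(s.x.round(3));print(f(s.x).reshape(-1,2).round(1).tolist())
# depth check
for u,v in((343,277),(320,312),(308,280)): print(w(b,u,v).round(1))
E
```

```text
[ 4.87304e+02 -7.96710e+01 -2.96000e-01  1.68721e+02]
[[-2.7, 1.5], [1.6, -0.8], [2.1, -3.4], [0.3, 2.8], [-1.7, 2.2], [-1.8, -1.1], [-1.4, 0.1], [1.9, 0.6], [-1.5, 0.1], [1.0, 0.2], [1.9, 4.2], [-0.7, 3.9], [-0.7, -5.0], [-6.2, -3.6], [0.4, -1.5]]
[488.9 -86.3 120.3]
[ 437.2 -145.7   89.9]
[418.4 -75.8 104.6]
```

The fit gives the press at (487, -80), yaw -0.296, and the book at press y ≈ 169 (inside the allowed 125–175). Next I turn the tool to the channel, close the fingers and move above the free end.

Call:
servo_tool(rows="-1 0.33 -0.07 0 0 0 0.19; -1 0.67 -0.14 0 0 0 0.377; -1 1 -0.21 0 0 0 0.377; -1 1 -0.21 0 0 0 0.377")

```text
clock: 0.5
tcp_pos: [598.6, 123.9, 214.3]
ee_rot: [-0.001, 0.803, 0.596, -0.0]
contact_force: [0.7, 0.1, 0.3]
width: 0.675
```

```bash
cat > pose.py <<'E'
from fit import *
from scipy.spatial.transform import Rotation as Ro
P0=np.array([487.3,-79.7,0.]);YAW=-.296
def show():
    s=r.get_state();q=s['ee_rot'];M=Ro.from_quat([q[1],q[2],q[3],q[0]]).as_matrix()
    print(round(s['clock'],2),'world',s['tcp_pos'].round(1),'press',(R(YAW).T@(s['tcp_pos']-P0)).round(1),'F',s['contact_force'].round(1),round(s['width'],2));print('tool axes in press (cols)\n',(R(YAW).T@M).round(3))
    return s,M
E
python3 - <<'E'
from pose import *
show(); save(cam('scene'),'scene3',(200,160,440,400),2.4)
E
```

```text
0.5 world [598.6 123.9 214.3] press [ 47.1 227.2 214.3] F [0.7 0.1 0.3] 0.67
tool axes in press (cols)
 [[-0.003  1.    -0.001]
 [ 1.     0.003  0.001]
 [ 0.001 -0.001 -1.   ]]
```

View pics/scene3.png

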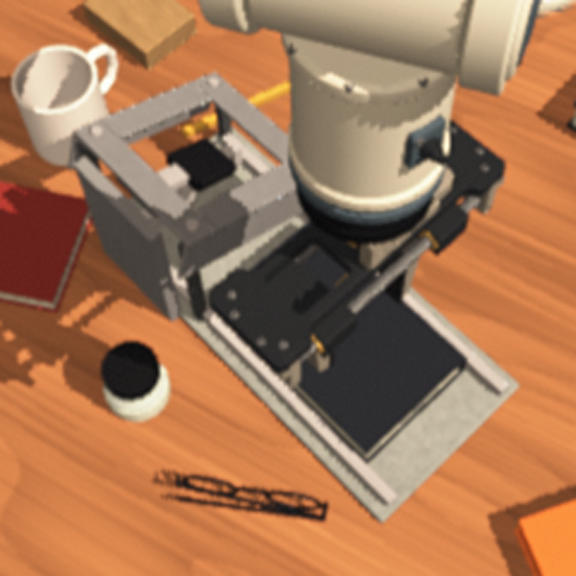

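The press guard is now clear: panel corners at crop (212,75), (73,133), (183,228), pad (200,165), bed end (517,384) and (380,520), book end (465,360) and (367,447). I refit with these.

```bash
cat > refit.py <<'E'
from fit import *
a=load('scene');b=load('side')
S=[(85,305,8,380,520,0),(-85,305,8,517,384,0),(-60,95,36,465,360,1),(60,95,36,367,447,1)]
S+=[(*G(x,y,2.5),u,v,0) for x,y,u,v in((-80,-75,212,75),(80,-75,73,133),(80,75,183,228))]+[(*G(0,0,-9.5),200,165,0)]
S=[(x,y,z,200+u/2.4,160+v/2.4,k) for x,y,z,u,v,k in S]
D=[(-85,-75,8,296,327.5,0),(85,-75,8,372.5,341.5,0),(-85,305,8,332.5,200,0),(85,305,8,397.5,210,0),(*G(0,0,-9.5),343,277.5,0)]
def run(Ls):
    def f(p):
        o=[]
        for c,L in Ls:
            for x,y,z,u,v,k in L: o.append(proj(c,R(p[2])@np.array([x,y+k*p[3],z])+[p[0],p[1],0])-[u,v])
        return np.array(o).ravel()
    s=least_squares(f,[487,-80,-.296,165],loss='soft_l1',x_scale=[10,10,.1,10]);print(s.x.round(3),f(s.x).reshape(-1,2).round(1).tolist())
run([(a,S),(b,D)]);run([(a,S)])
E
python3 refit.py
```

```text
[ 4.87617e+02 -8.08560e+01 -2.97000e-01  1.66524e+02] [[0.3, 1.2], [1.1, 0.1], [0.4, -1.7], [-0.6, 2.2], [0.6, -1.8], [-0.8, -1.5], [1.8, 6.8], [-0.4, -2.1], [-1.2, 0.6], [2.1, 1.1], [-1.2, 0.4], [1.2, 0.6], [0.6, -1.1]]
[ 4.88311e+02 -8.16020e+01 -2.95000e-01  1.67271e+02] [[0.1, 1.2], [0.8, -0.1], [0.4, -1.6], [-0.6, 2.4], [0.1, -1.7], [-1.3, -1.3], [1.4, 6.9], [-0.9, -2.0]]
```

Call:
servo_tool(rows="-1 0.33 -0.2 0.2 0 0 0; -1 0.6 -0.39 0.5 0 0 0; -1 0.61 -0.39 0.7 0 0 0; -1 0.61 -0.39 0.7 0 0 0")

```text
clock: 0.95
tcp_pos: [573.8, 202.8, 126.9]
ee_rot: [-0.001, 0.803, 0.596, -0.003]
contact_force: [-0.5, 0.4, 0.0]
width: 0.285
```

Call:
servo_tool(rows="-1 0 0 0.15 0 0 0; -1 0 0 0.3 0 0 0; -1 0 0 0.45 0 0 0; -1 0 0 0.6 0 0 0; -1 0 0 0.6 0 0 0; -1 0 0 0.6 0 0 0")

```text
clock: 1.55
tcp_pos: [577.4, 202.7, 59.7]
ee_rot: [0.0, 0.804, 0.595, 0.0]
contact_force: [0.0, -0.2, 0.7]
width: 0.004
```

```bash
sed -i 's/487.3,-79.7/487.8,-81/' pose.py; python3 - <<'E'
from pose import *
show(); save(cam('scene'),'scene4',(200,160,440,400),2.4)
E
```

```text
1.55 world [577.4 202.7  59.7] press [  2.9 297.5  59.7] F [ 0.  -0.2  0.7] 0.0
tool axes in press (cols)
 [[ 0.001  1.     0.001]
 [ 1.    -0.001  0.   ]
 [ 0.     0.001 -1.   ]]
```

View pics/scene4.png

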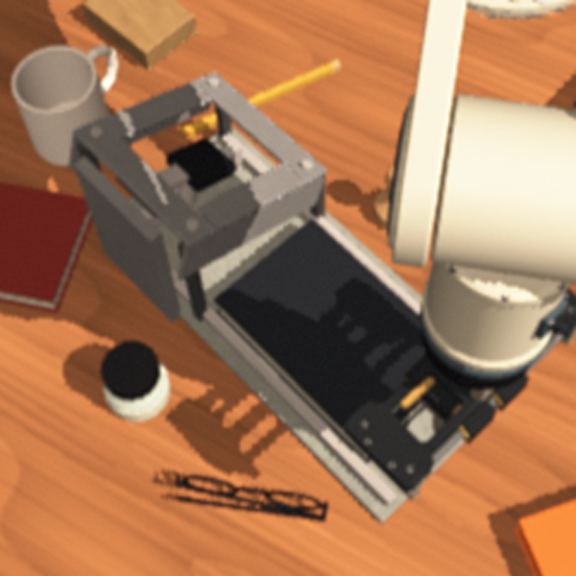

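The tool is beyond the book's free end with the fingers closed, clear of the rails. All four panel corners show, at crop (212,75), (325,172), (183,222) and (73,133). I descend 43 mm.

Call:
servo_tool(rows="-1 0 -0.02 0.12 0 0 0; -1 0 -0.02 0.24 0 0 0; -1 0 -0.02 0.36 0 0 0; -1 0 -0.02 0.36 0 0 0; -1 -0.08 -0.02 0.36 0 0 0; -1 -0.16 -0.02 0.36 0 0 0; -1 -0.2 -0.02 0.36 0 0 0; -1 -0.2 -0.02 0.36 0 0 0")

```text
clock: 2.4
tcp_pos: [567.0, 180.5, 15.8]
ee_rot: [0.0, 0.804, 0.595, 0.0]
contact_force: [-0.0, 0.8, 0.8]
width: 0.009
```

Call:
servo_tool(rows="-1 -0.06 0 0 0 0 0; -1 -0.12 0 0 0 0 0; -1 -0.18 0 0 0 0 0; -1 -0.24 0 0 0 0 0; -1 -0.3 0 0 0 0 0; -1 -0.36 0 0 0 0 0; -1 -0.42 0 0 0 0 0; -1 -0.42 0 0 0 0 0")

```text
clock: 3.2
tcp_pos: [551.4, 131.9, 15.1]
ee_rot: [-0.0, 0.804, 0.595, -0.001]
contact_force: [0.2, 0.8, -0.1]
width: 0.007
```

```bash
python3 - <<'E'
from pose import *
show()
E
```

```text
3.2 world [551.4 131.9  15.1] press [ -1.3 222.2  15.1] F [ 0.2  0.8 -0.1] 0.01
tool axes in press (cols)
 [[ 0.     1.    -0.001]
 [ 1.    -0.    -0.001]
 [-0.001 -0.001 -1.   ]]
```

Call:
servo_tool(rows="-1 -0.06 0 0 0 0 0; -1 -0.12 0 0 0 0 0; -1 -0.18 0 0 0 0 0; -1 -0.24 0 0 0 0 0; -1 -0.3 0 0 0 0 0; -1 -0.34 0 0 0 0 0; -1 -0.36 0 0 0 0 0; -1 -0.38 0 0 0 0 0")

```text
clock: 4.0
tcp_pos: [539.1, 89.4, 15.4]
ee_rot: [0.0, 0.804, 0.595, 0.0]
contact_force: [-0.8, 1.7, -1.3]
width: 0.004
```

Call:
servo_tool(rows="-1 -0.015 0 0 0 0 0; -1 -0.03 0 0 0 0 0; -1 -0.045 0 0 0 0 0; -1 -0.045 0 0 0 0 0")

```text
clock: 4.4
tcp_pos: [537.4, 84.3, 15.4]
ee_rot: [0.0, 0.804, 0.595, -0.0]
contact_force: [-0.0, 0.4, -0.2]
width: 0.003
```

```bash
python3 - <<'E'
from pose import *
show(); save(cam('scene'),'scene5',(200,160,440,400),2.4)
E
```

```text
4.4 world [537.4  84.3  15.4] press [ -0.7 172.6  15.4] F [-0.   0.4 -0.2] 0.0
tool axes in press (cols)
 [[-0.  1. -0.]
 [ 1.  0. -0.]
 [-0. -0. -1.]]
```

View pics/scene5.png

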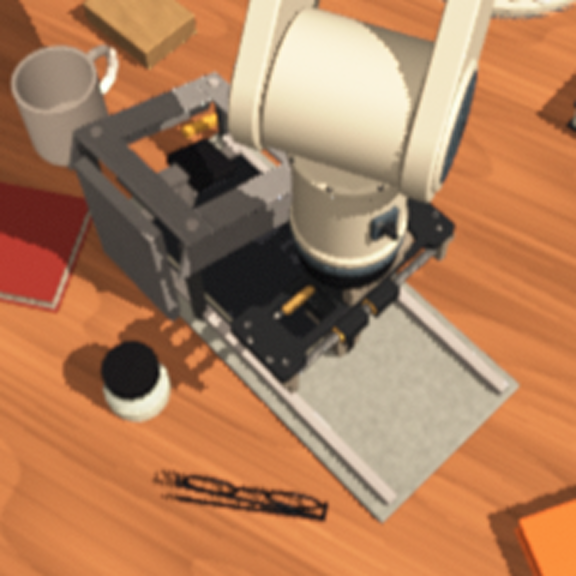

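The book is moving under the guard and the gripper is still clear of it. There is no stop force yet, so I creep on.

Call:
servo_tool(rows="-1 -0.01 0 0 0 0 0; -1 -0.02 0 0 0 0 0; -1 -0.03 0 0 0 0 0; -1 -0.03 0 0 0 0 0")

```text
clock: 4.85
tcp_pos: [536.5, 80.9, 15.4]
ee_rot: [0.0, 0.804, 0.595, 0.0]
contact_force: [0.1, 0.6, -0.5]
width: 0.005
```

Call:
servo_tool(rows="-1 -0.01 0 0 0 0 0; -1 -0.02 0 0 0 0 0; -1 -0.025 0 0 0 0 0; -1 -0.025 0 0 0 0 0")

```text
clock: 5.25
tcp_pos: [536.2, 79.9, 15.6]
ee_rot: [-0.001, 0.804, 0.595, 0.001]
contact_force: [0.5, 13.9, -1.0]
width: 0.006
```

Force is 13.9 N at the expected place (press y 168): the book is home. I hold it briefly, back off, then rise.

Call:
servo_tool(rows="-1 0 0 0 0 0 0; -1 0 0 0 0 0 0; -1 0.12 0 0 0 0 0; -1 0.25 0 0 0 0 0; -1 0.25 0 0 0 0 0; -1 0.25 0 -0.3 0 0 0; -1 0.25 0 -0.65 0 0 0; -1 0.25 0 -1 0 0 0")

```text
clock: 6.05
tcp_pos: [543.6, 106.6, 136.2]
ee_rot: [-0.0, 0.804, 0.595, -0.001]
contact_force: [0.8, 0.6, 1.1]
width: 0.003
```

Call:
servo_tool(rows="-1 0 0 -0.3 0 0 0; -1 0 0 -0.6 0 0 0; -1 0 0 -0.8 -0.15 0 0; -1 0 0 -0.8 -0.3 0 0; -1 0 0 -0.8 -0.446 0 0; -1 0 0 -0.8 -0.446 0 0; -1 0 0 -0.8 -0.446 0 0")

```text
clock: 6.75
tcp_pos: [543.9, 107.2, 231.5]
ee_rot: [0.139, 0.791, 0.587, 0.103]
contact_force: [0.4, -0.3, 0.2]
width: 0.003
```

```bash
cat >> pose.py <<'E'
def guard():
    s,M=show();p=R(YAW).T@(s['tcp_pos']-P0)-[0,0,125]
    g=np.array([p[0]*ca+p[2]*sa,p[1],-p[0]*sa+p[2]*ca]);print('guard frame',g.round(1))
E
python3 - <<'E'
from pose import *
guard(); save(cam('scene'),'scene6',(200,160,440,400),2.4)
E
```

```text
6.75 world [543.9 107.2 231.5] press [ -1.2 196.4 231.5] F [ 0.4 -0.3  0.2] 0.0
tool axes in press (cols)
 [[-0.001  0.94   0.341]
 [ 1.     0.001  0.   ]
 [-0.001  0.341 -0.94 ]]
guard frame [ 35.4 196.4 100.5]
```

View pics/scene6.png

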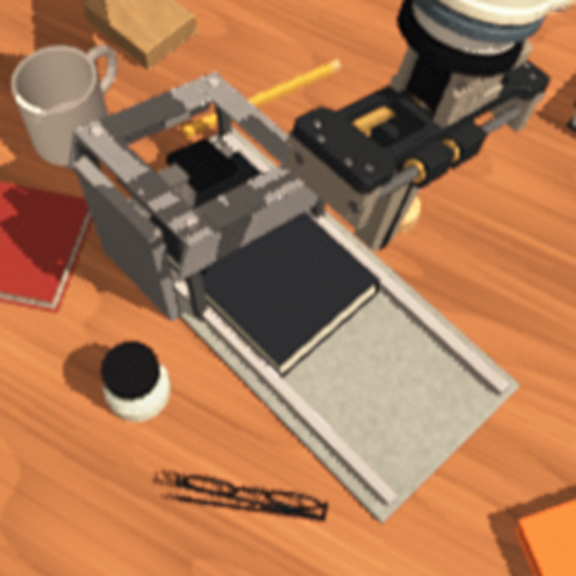

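The book end is fully visible, corners at (378,288) and (283,372), tool clear. I check that the book is home and measure the window from the depth cloud.

```bash
python3 - <<'E'
from pose import *
c=load('scene');Ri=R(YAW).T
for u,v in((378,288),(283,372)): print('book end',(Ri@(w(c,200+u/2.4,160+v/2.4,z=36)-P0)).round(1))
b=cam('side');save(b,'side7',(270,180,420,330),4)
for n,cc in(('scene',c),('side',b)):
    P=(cloud(cc)-P0)@R(YAW)-[0,0,125]
    g=np.stack([P[...,0]*ca+P[...,2]*sa,P[...,1],-P[...,0]*sa+P[...,2]*ca],-1).reshape(-1,3)
    s=g[(abs(g[:,2]-2.5)<6)&(abs(g[:,0])<100)&(abs(g[:,1])<95)]
    print(n,len(s),'z',np.median(s[:,2]).round(1))
    for i in(0,1):
        h=s[abs(s[:,1-i])<35][:,i]; o=s[:,i]
        print(' axis',i,'outer',np.percentile(o,[1,99]).round(1),'inner edges',h[h<0].max().round(1) if (h<0).any() else None,h[h>0].min().round(1) if (h>0).any() else None, np.percentile(h[h<0],98).round(1),np.percentile(h[h>0],2).round(1))
    p=g[(abs(g[:,0])<35)&(abs(g[:,1])<35)&(g[:,2]>-20)&(g[:,2]<-5)];print(' pad',len(p),p.mean(0).round(1),p.min(0).round(1),p.max(0).round(1))
E
```

```text
book end [-51.8 165.8  36. ]
book end [ 61.5 165.6  36. ]
scene 2355 z 1.7
 axis 0 outer [-79.7  78.8] inner edges -51.6 49.2 -52.9 50.9
 axis 1 outer [-74.4  74.5] inner edges -46.6 47.3 -48.2 48.1
 pad 443 [  3.2   2.4 -11.5] [-27.5 -22.1 -19.7] [35.  22.7 -7.4]
side 2828 z 4.3
 axis 0 outer [-80.6  87.7] inner edges -50.8 7.0 -53.6 50.5
 axis 1 outer [-78.4  72. ] inner edges -12.1 12.8 -50.2 44.5
 pad 459 [ 2.2 -6.2 -8.9] [-26.4 -26.5 -19.8] [34.7 19.9 -5. ]
```

View pics/side7.png

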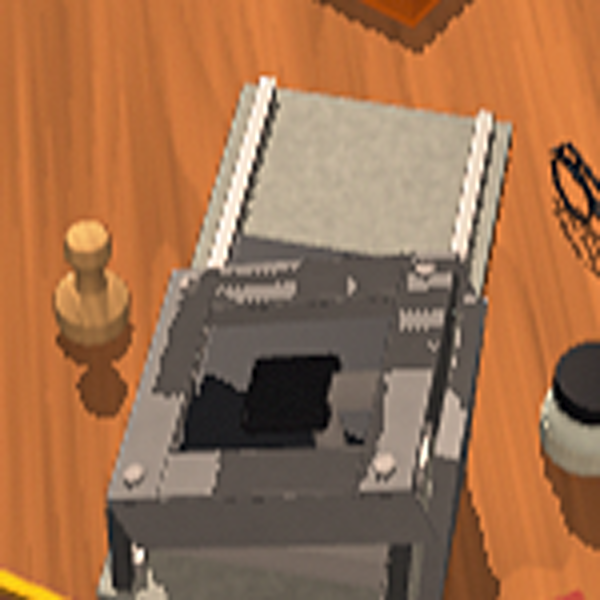

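The guard frame agrees with the cloud to about 2 mm. The book end reads 165.7 against an expected 160, so I check it with depth before going on.

```bash
python3 - <<'E'
from pose import *
c=load('scene');P=(cloud(c)-P0)@R(YAW);x=c['pixels'].astype(int).sum(-1)
s=(abs(P[...,0])<45)&(P[...,1]>85)&(P[...,1]<200)
d=s&(x<200);print(len(P[d]),P[d][:,2].mean(),np.percentile(P[d][:,1],[95,98,99.5,100]).round(1))
for lo in range(-40,40,20):
    q=P[s&(P[...,0]>lo)&(P[...,0]<lo+20)]; 
    t=q[q[:,2]>28];print(lo,t[:,1].max().round(1),np.sort(t[:,1])[-5:].round(1))
# bed end and known y=305 in same frame
q=P[(abs(P[...,0])<45)&(P[...,2]>4)&(P[...,2]<12)&(P[...,1]>250)&(P[...,1]<330)];print('bed end',np.percentile(q[:,1],[98,100]))
t=P[d];print('book x',np.percentile(P[(x<200)&(P[...,2]>30)&(P[...,2]<41)&(P[...,1]>90)&(P[...,1]<165)&(abs(P[...,0])<80)][:,0],[1,99]))
E
```

```text
2511 198.87780437601936 [197.3 198.8 199.8 200. ]
-40 200.0 [199.9 199.9 199.9 200.  200. ]
-20 199.9 [199.5 199.6 199.8 199.9 199.9]
0 199.9 [199.4 199.4 199.6 199.7 199.9]
20 200.0 [199.4 199.6 199.7 199.8 200. ]
bed end [303.91323633 304.27858347]
book x [-56.09005705  57.91946034]
```

```bash
python3 - <<'E'
from pose import *
c=load('scene');P=(cloud(c)-P0)@R(YAW);x=c['pixels'].astype(int).sum(-1)
for lo in range(-60,60,20):
    q=P[(P[...,0]>lo)&(P[...,0]<lo+20)&(P[...,1]>85)&(P[...,1]<200)&(P[...,2]>26)&(P[...,2]<45)]
    print(lo,q[:,2].mean().round(1),np.sort(q[:,1])[-8:].round(1))
E
```

```text
-60 34.8 [158.4 158.7 158.8 158.9 159.1 159.1 159.5 159.8]
-40 34.7 [158.4 158.8 159.  159.4 159.5 159.6 159.6 160.2]
-20 34.7 [158.1 158.4 158.7 158.9 159.1 159.1 159.3 159.3]
0 34.8 [157.8 158.  158.9 158.9 159.  159.3 159.4 159.8]
20 34.8 [158.3 158.3 158.6 158.8 158.8 158.8 159.  159.3]
40 34.8 [158.  158.7 158.9 158.9 159.1 159.2 159.2 159.8]
```

The depth shows the book end at 158–160 all across: home and square. I move over the window at 100 mm above the panel.

Call:
servo_tool(rows="-1 -0.25 -0.09 0 0 0 0; -1 -0.5 -0.17 0 0 0 0; -1 -0.75 -0.26 0 0 0 0; -1 -1 -0.34 0 0 0 0")

```text
clock: 7.25
tcp_pos: [472.8, 2.1, 217.4]
ee_rot: [0.14, 0.792, 0.586, 0.103]
contact_force: [-0.1, 0.1, -0.7]
width: 0.012
```

Call:
servo_tool(rows="-1 -0.2 0 0 0 0 0; -1 -0.4 0 0 0 0 0; -1 -0.64 0 0 0 0 0; -1 -0.64 0 0 0 0 0; -1 -0.64 0 0 0 0 0; -1 -0.64 0 0 0 0 0")

```text
clock: 7.85
tcp_pos: [451.0, -70.1, 217.5]
ee_rot: [0.14, 0.792, 0.586, 0.104]
contact_force: [0.3, -0.0, -0.1]
width: 0.005
```

```bash
python3 - <<'E'
from pose import *
guard(); save(cam('side'),'side8',(240,150,440,350),3)
E
```

```text
7.85 world [451.  -70.1 217.5] press [-38.4  -0.3 217.5] F [ 0.3 -0.  -0.1] 0.01
tool axes in press (cols)
 [[ 0.001  0.939  0.343]
 [ 1.    -0.001  0.   ]
 [ 0.     0.343 -0.939]]
guard frame [ -4.3  -0.3 100.1]
```

View pics/side8.png

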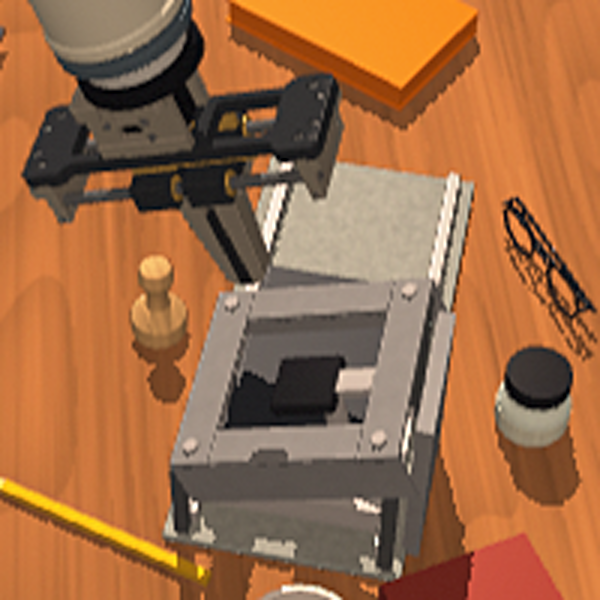

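The tool is parallel to the panel normal with fingertips at (248,275), lined up with the pad at (308,383). I descend along the normal.

Call:
servo_tool(rows="-1 0 0 0.16 0 0 0; -1 0 0 0.32 0 0 0; -1 0 0 0.48 0 0 0; -1 0 0 0.64 0 0 0; -1 0 0 0.72 0 0 0; -1 0 0 0.8 0 0 0; -1 0 0 0.8 0 0 0")

```text
clock: 8.6
tcp_pos: [481.7, -79.5, 126.4]
ee_rot: [0.139, 0.791, 0.586, 0.103]
contact_force: [0.9, -0.5, 1.0]
width: 0.006
```

```bash
python3 - <<'E'
from pose import *
guard(); save(cam('side'),'side9',(240,150,440,350),3)
E
```

```text
8.6 world [481.7 -79.5 126.4] press [ -6.3  -0.3 126.4] F [ 0.9 -0.5  1. ] 0.01
tool axes in press (cols)
 [[-0.001  0.94   0.342]
 [ 1.     0.001 -0.   ]
 [-0.     0.342 -0.94 ]]
guard frame [-5.4 -0.3  3.4]
```

View pics/side9.png

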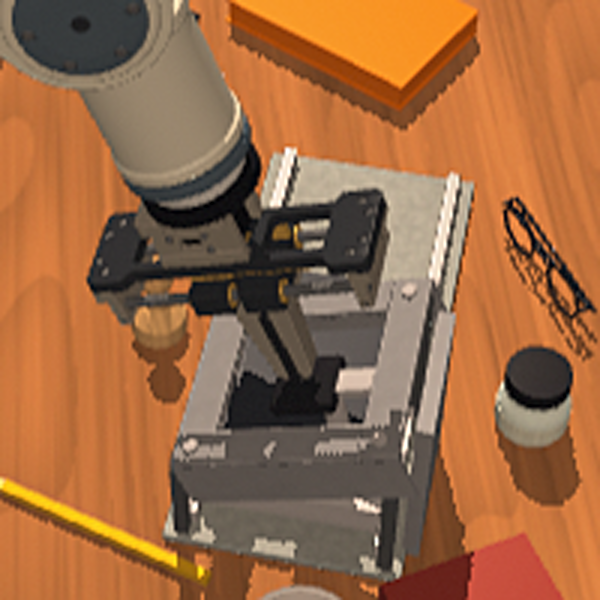

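The fingers are inside the window directly above the pad, clear of the edges. I press slowly.

Call:
servo_tool(rows="-1 0 0 0.05 0 0 0; -1 0 0 0.1 0 0 0; -1 0 0 0.15 0 0 0; -1 0 0 0.2 0 0 0; -1 0 0 0.25 0 0 0; -1 0 0 0.28 0 0 0; -1 0 0 0.28 0 0 0")

```text
clock: 9.35
tcp_pos: [494.4, -83.5, 96.1]
ee_rot: [0.141, 0.791, 0.586, 0.105]
contact_force: [-0.9, -0.6, 9.8]
width: 0.006
```

Call:
servo_tool(rows="-1 0 0 0.02 0 0 0; -1 0 0 0.04 0 0 0; -1 0 0 0.04 0 0 0")

```text
clock: 9.65
tcp_pos: [496.3, -84.1, 93.1]
ee_rot: [0.142, 0.791, 0.586, 0.105]
contact_force: [-14.3, 3.3, 36.8]
width: 0.005
```

```bash
python3 - <<'E'
from pose import *
guard()
E
```

```text
9.65 world [496.3 -84.1  93.1] press [ 9.  -0.4 93.1] F [-14.3   3.3  36.8] 0.0
tool axes in press (cols)
 [[ 0.     0.938  0.347]
 [ 1.    -0.     0.001]
 [ 0.001  0.347 -0.938]]
guard frame [ -2.5  -0.4 -33.1]
```

The force jumped to 39 N at the predicted depth: the lever is on its end stop. I ease off slightly and hold for over a second.

Call:
servo_tool(rows="-1 0 0 -0.008 0 0 0; -1 0 0 -0.008 0 0 0; -1 0 0 -0.008 0 0 0; -1 0 0 -0.008 0 0 0; -1 0 0 -0.008 0 0 0; -1 0 0 -0.008 0 0 0; -1 0 0 -0.008 0 0 0; -1 0 0 -0.008 0 0 0")

```text
clock: 10.45
tcp_pos: [495.9, -83.9, 93.6]
ee_rot: [0.142, 0.791, 0.586, 0.105]
contact_force: [-7.2, 0.5, 21.4]
width: 0.004
```

Call:
servo_tool(rows="-1 0 0 0 0 0 0; -1 0 0 0 0 0 0; -1 0 0 0 0 0 0; -1 0 0 0 0 0 0; -1 0 0 0 0 0 0")

```text
clock: 10.95
tcp_pos: [495.9, -83.9, 93.6]
ee_rot: [0.142, 0.791, 0.586, 0.105]
contact_force: [-6.5, 1.7, 21.1]
width: 0.005
```

```bash
python3 - <<'E'
from pose import *
guard()
c=load('side');b=cam('side')
P=(cloud(b)-P0)@R(YAW)-[0,0,125]
g=np.stack([P[...,0]*ca+P[...,2]*sa,P[...,1],-P[...,0]*sa+P[...,2]*ca],-1)
m=(abs(g[...,0])<24)&(abs(g[...,1])<22)&(g[...,2]<-5)&(g[...,2]>-60)&(b['pixels'].astype(int).sum(-1)<90)
q=g[m];print(len(q))
for lo in(-26,-18,-10,-2,6,14):
    s=q[(q[:,0]>=lo)&(q[:,0]<lo+8)]
    if len(s):print(lo,len(s),np.percentile(s[:,2],[10,50,90]).round(1))
E
```

```text
10.95 world [495.9 -83.9  93.6] press [ 8.6 -0.4 93.6] F [-6.5  1.7 21.1] 0.01
tool axes in press (cols)
 [[-0.     0.938  0.347]
 [ 1.    -0.     0.001]
 [ 0.001  0.347 -0.938]]
guard frame [ -2.7  -0.4 -32.5]
128
-26 3 [-44.6 -44.6 -44.4]
-18 13 [-41.  -38.4 -36.1]
-10 26 [-37.4 -32.4 -11.3]
-2 26 [-32.9 -29.   -9.2]
6 28 [-30.5 -28.8 -27.1]
14 26 [-30.8 -26.8 -24.6]
```

The pad slope in the cloud is about 0.40 rad: right down, held 1.3 s at a steady 22 N. I withdraw straight back out.

Call:
servo_tool(rows="-1 0 0 -0.1 0 0 0; -1 0 0 -0.2 0 0 0; -1 0 0 -0.35 0 0 0; -1 0 0 -0.5 0 0 0; -1 0 0 -0.65 0 0 0; -1 0 0 -0.8 0 0 0; -1 0 0 -1 0 0 0; -1 0 0 -1 0 0 0")

```text
clock: 11.8
tcp_pos: [455.7, -71.7, 207.0]
ee_rot: [0.141, 0.791, 0.586, 0.105]
contact_force: [-0.4, -1.1, 0.7]
width: 0.008
```

Call:
servo_tool(rows="-1 0 0 -0.2 0 0 0; -1 0 0 -0.4 0 0 0; -1 0 0 -0.4 0 0 0; -1 0 0 -0.4 0 0 0; -1 0 0 -0.4 0 0 0; -1 0 0 -0.4 0 0 0")

```text
clock: 12.4
tcp_pos: [438.5, -66.8, 248.4]
ee_rot: [0.139, 0.792, 0.586, 0.103]
contact_force: [0.4, -0.1, 0.4]
width: 0.004
```

```bash
python3 - <<'E'
from pose import *
old=load('side')['pixels']
guard(); b=cam('side');save(b,'side10',None,1)
P=(cloud(b)-P0)@R(YAW)-[0,0,125]
g=np.stack([P[...,0]*ca+P[...,2]*sa,P[...,1],-P[...,0]*sa+P[...,2]*ca],-1)
q=g[(abs(g[...,0])<24)&(abs(g[...,1]+5)<18)&(g[...,2]<-5)&(g[...,2]>-20)]
print('pad slope',np.polyfit(q[:,0],q[:,2],1),len(q))
c=cam('scene');P=(cloud(c)-P0)@R(YAW)
q=P[(abs(P[...,0])<50)&(P[...,1]>85)&(P[...,1]<200)&(P[...,2]>26)&(P[...,2]<45)];print('book end',len(q),np.sort(q[:,1])[-8:].round(1) if len(q) else '')
E
```

```text
12.4 world [438.5 -66.8 248.4] press [-51.3  -0.8 248.4] F [ 0.4 -0.1  0.4] 0.0
tool axes in press (cols)
 [[ 0.     0.94   0.341]
 [ 1.    -0.    -0.001]
 [-0.     0.341 -0.94 ]]
guard frame [ -5.8  -0.8 133.5]
pad slope [-0.04711354 -8.38350187] 306
book end 1530 [159.3 159.3 159.4 159.5 159.6 159.8 159.8 159.9]
```

View pics/side10.png

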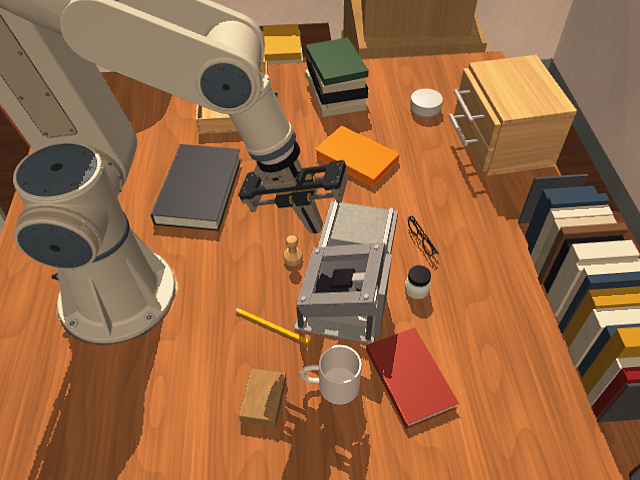

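The lever is back up (pad parallel to the panel), the book end is still at 159–160, and the bystanders are at their starting pixels. The arm touches nothing, so I hand in.

```bash
python3 -c "
from bench import r
print(r.close_job())"
```

```text
the job is handed in; nothing more can be done
None
```

The job is handed in: the book is home against the stop, and the lever was pressed right down, held, and has sprung back up. The hand-in reports no verdict, so this rests on my own checks. It took about 12.4 s of the 51 s allowed.

- **Book:** I pushed it with closed fingers until the force rose to 14 N at the stop. Depth readings after the push and at the end put its free end at press y = 158–160 mm (160 is home).
- **Lever:** I pressed through the window along the panel normal to the end stop. The force peaked at about 40 N there, so I eased off to a steady 22 N and held it 1.3 s. The pad's measured slope was about 0.40 rad (right down).
- **At the end:** The pad lies parallel to the panel again (slope −0.05, which is within the noise). The fingers are about 130 mm clear of the guard and contact forces are near zero. I saw no sign of touching the guard, and the other things look unmoved in the picture.
- **Disagreement:** One reading of the book's end by hand from the picture gave 166 mm. The depth data and the force at the stop both contradicted it, so I discarded it.

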